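# Make up two specimen kits at the microscope bench

### The arm

A 6-joint arm with a two-finger parallel gripper is mounted at the origin on the work surface. World frame = base frame: x ahead of the robot, y to its left, z up, the work surface at z = 0. Lengths are in m, angles in rad, forces in N, time in s.
With the tool pointing down it reaches from about 0.3 to 0.875 m from the base axis. Payload 6.4 kg.
Tool frame: the origin (TCP) lies on the centre line of the jaws, within the pads' length; the fingertips stand 17 mm ahead of it and the grasp point (between the pads) lies 2 mm behind it; z points along the fingers, y is the direction in which the jaws open and shut (so a half turn about z gives the same grasp; the last joint's range is limited). The gripper opens to 88 mm and grips with 3 to 60 N. Pads are 18 mm wide; open, the fingers measure 123 mm over their backs; the gripper's body (75 mm by 187 mm) begins 45 mm behind the grasp point.
Start: joints at [0.952, 0.181, 1.607, -0, 1.354, -0.206], TCP at [0.231, 0.527, 0.256] pointing down, gripper open.
Joint ranges: [-2.99, 2.99], [-0.89, 2.07], [0.3, 2.58], [-1.14, 4.28], [0, 2.63], [-3.12, 3.12]. Speed limits (rad/s): [2.57, 2.57, 3.01, 3.14, 3.14, 3.14].

### API

Orientations are given as [roll, pitch, yaw] about the fixed x, y, z axes, in that order (R = Rz(yaw) Ry(pitch) Rx(roll)).
In Python, from plant import * gives the robot as it stands.
- The arm moves only by the shell command python3 -m crank 'ROWS'. ROWS is a JSON object of lists of equal length, an entry for each row: "jaw": the closure, from 0 (fully open) to 1 (shut); "xyz": the shift along the tool's x, y, z in cm, a list of three; "rotation": the turn, a rotation vector about the tool's x, y, z in rad, a list of three. A call has 1 to 10 rows; each row shifts and turns the pose as measured when the row begins, along the tool's axes as they then stand; what a row does not reach is not made up. A row lasts 1/10 s, in which the tool goes at most 50 mm and 8.59 degrees, less where a joint would pass 70% of its speed; a pose out of reach is approached as far as the arm can. A call is refused whole if a number of a shift passes 5 or a number of a turn 0.15, either way. A call with a gripper value outside its range is refused whole. The fingers move at their own pace and stop on an object; the grip force is fixed at half the most. Time passes only in rows, so rows that do not move let the fingers close. It gives the time, the measured TCP pose, the force and the opening at its end, in the units of the state.
- state(): the state, without advancing time (a new reading comes with each control period).
- get_image(name): name is "scene" or "top" or "wrist"; returns (picture, depth): 400x640x3 uint8, red, green, blue; 400x640 float32, m along the optical axis (not along the pixel's ray), 0 where there is no reading.
- calibration(name): a dict with "intrinsics" (3x3 intrinsics, pixels), "dist_coeffs" ([k1, k2, p1, p2, k3] as OpenCV has them; the pictures are not rectified), "origin" and "rotation" of the camera in the world. Camera axes: x right, y down, z forward; pixel columns grow to the right and rows downward; lengths in m; the calibration is good to about 2 mm. A picture is of the moment at which its call begins: read the wrist's pose just before it. calibration takes no time and is no camera call; for the wrist camera it gives the pose at the moment of the call.
- sign_off(): hands the job in, once; it reports no verdict.
The state is a dict: "time_s": time; "joints": joint angles; "qd": joint speeds; "effort": joint torques, N m; "eef_pos": TCP position; "orientation": TCP orientation; "contact_force": force on the tool from outside, world axes, zero at the start; "wrist_torque": the same for the moment, N m; "gripper_width": finger opening in m.
Only numpy, scipy, OpenCV 4.12 (cv2) and the standard library are available. Lean on these libraries where they do the work, as an engineer would, in place of code of your own. Each camera call takes 0.05 s, during which the arm holds its last target. There are 200 camera calls.

### The job

Make up the two specimen kits. In the blue tray go the flower dish, the red-capped bottle and the orange cover-slip box; in the white tray go the leaf dish and the blue-capped bottle: each dish in the tray's large compartment, the other things in the small ones, one to a compartment. Set everything down gently, upright and flat on the tray floor, keep it upright on the way, and leave the seed dish and the green-capped bottle standing where they are.

Things in the scene. Friction and masses are not known exactly. Their poses are not given: they have to be found in the camera images.
- tray_blue: blue plastic kit tray, loose, 136 (x) x 200 (y) x 14 mm, floor and walls 3 mm thick, 0.6 kg. Origin: centre of underside, z up. Dividers as high as the walls make 3 compartments: large at its +y end, inside 130 x 116 mm, centre (0, +39) mm; two small side by side at its -y end, inside 63.5 (x) x 75 (y) mm, centres (+33, -59) and (-33, -59) mm. Flat on the bench, axes within 0.2 rad of the world's
- tray_white: white plastic kit tray, loose, 136 (x) x 200 (y) x 14 mm, floor and walls 3 mm thick, 0.6 kg. Origin: centre of underside, z up. Dividers as high as the walls make 3 compartments: large at its +y end, inside 130 x 116 mm, centre (0, +39) mm; two small side by side at its -y end, inside 63.5 (x) x 75 (y) mm, centres (+33, -59) and (-33, -59) mm. Flat on the bench, axes within 0.2 rad of the world's
- dish_flower: closed clear Petri dish with a yellow five-petalled flower on white paper seen through its lid; 60 mm across, 18 mm high, about 30 g, origin at centre of underside, z up. Stands flat on the bench; rigid, grip it across its straight rim
- dish_leaf: closed clear Petri dish with a green leaf on white paper seen through its lid; 60 mm across, 18 mm high, about 30 g, origin at centre of underside, z up. Stands flat on the bench; rigid, grip it across its straight rim
- dish_seeds: closed clear Petri dish with brown seeds on white paper seen through its lid; 60 mm across, 18 mm high, about 30 g, origin at centre of underside, z up. Stands flat on the bench; not needed: leave it
- bottle_red: small amber glass bottle with white label and a red screw cap; body 30 mm across up to 39 mm, cap 24 mm across on top, 60 mm high in all, about 45 g, origin at centre of underside, z up. Stands on the bench
- bottle_blue: small amber glass bottle with white label and a blue screw cap; body 30 mm across up to 39 mm, cap 24 mm across on top, 60 mm high in all, about 45 g, origin at centre of underside, z up. Stands on the bench
- bottle_green: small amber glass bottle with white label and a green screw cap; body 30 mm across up to 39 mm, cap 24 mm across on top, 60 mm high in all, about 45 g, origin at centre of underside, z up. Stands on the bench; not needed: leave it
- slip_box: orange plastic cover-slip box with a paper square on its lid, 36 x 36 x 30 mm high, about 50 g, origin at centre of underside, z up, sides along its x and y; closed, does not come open; stands on the bench, sides within 0.5 rad of the world's axes
There are look-alikes about, which are no part of the job. Leave any pink or purple look-alike of the dish_flower alone.

How it is judged:
By the outcome, as a careful person would: the job done as asked, in the order asked, and still so for the second after the job is handed in, with the robot touching nothing.
It also fails if it takes over 125 s, if anything falls off the work surface, if the arm or the gripper's body presses on something with over 40 N, if the wrist force passes 120 N, or if a joint passes its speed limit or range.

## Working session

There is one attempt and no reset: what is moved stays moved. The work goes in short steps, Python scripts to look and compute and a shell command to move; the robot and the scene stay as the last step left them, time stands still between calls to the robot, and variables do not carry over. Pictures are saved under pics/ and viewed, about 12 in all and at most 16, crops included, and the job is handed in when it is done.

```bash
ls; mkdir -p pics
python3 - <<'E'
from plant import *
import cv2
print(state())
for n in("top","scene"):
    p,d=get_image(n); cv2.imwrite(f"pics/{n}0.png",p[:,:,::-1]); import numpy as np; np.save(f"pics/{n}0d.npy",d)
    print(n,calibration(n))
print(calibration("wrist"))
E
```

```text
pics
{'time_s': 0.0, 'joints': array([ 9.51712161e-01,  1.81488076e-01,  1.60796943e+00,  6.42332559e-06,
        1.35383034e+00, -2.06251672e-01]), 'qd': array([ 6.58335830e-04,  6.86082397e-04, -3.72422216e-03,  6.49054352e-04,
       -1.63878522e-04,  6.25179445e-05]), 'effort': array([-2.40646868e-04, -4.33861256e+01, -3.41853583e+01,  7.02247373e-02,
        3.83113010e-02, -1.20182508e-04]), 'eef_pos': array([0.23035501, 0.52629817, 0.25485855]), 'orientation': array([-3.13993467e+00, -3.53300031e-04,  2.72875848e+00]), 'contact_force': array([-0.05913169,  0.13492162, -0.78478597]), 'wrist_torque': array([ 0.0080457 , -0.00084455, -0.02500046]), 'gripper_width': 0.08817310049081019}
top {'intrinsics': array([[487.5191992 ,   0.        , 318.10326875],
       [  0.        , 487.5191992 , 203.81482425],
       [  0.        ,   0.        ,   1.        ]]), 'dist_coeffs': array([-0.11194927,  0.        ,  0.        ,  0.        ,  0.        ]), 'origin': array([ 0.32683622, -0.06203664,  1.24659831]), 'rotation': array([-2.96383647,  0.00648155, -1.59423167])}
scene {'intrinsics': array([[365.64763973,   0.        , 321.78360938],
       [  0.        , 365.64763973, 202.20970206],
       [  0.        ,   0.        ,   1.        ]]), 'dist_coeffs': array([-0.0766201,  0.       ,  0.       ,  0.       ,  0.       ]), 'origin': array([ 0.86720507, -0.39684858,  0.76773526]), 'rotation': array([-2.58955879, -0.00330186,  0.75008623])}
{'intrinsics': array([[355.59566619,   0.        , 324.07912006],
       [  0.        , 355.59566619, 197.46286092],
       [  0.        ,   0.        ,   1.        ]]), 'dist_coeffs': array([-0.01093096,  0.        ,  0.        ,  0.        ,  0.        ]), 'origin': array([0.16234763, 0.55556809, 0.3832666 ]), 'rotation': array([2.84777320e+00, 1.21276688e-03, 1.15764625e+00])}
```

View pics/top0.png

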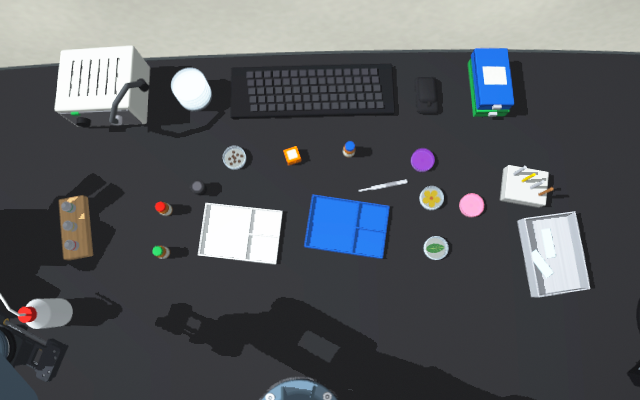

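View pics/scene0.png

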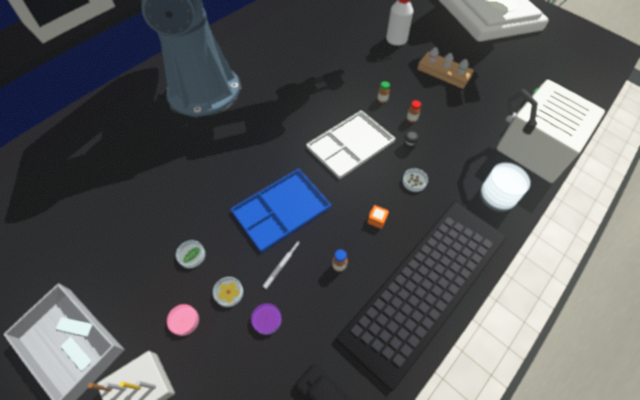

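The top view shows the scene with image up = +x and image left = +y.

- **Trays:** white at (241,233) and blue at (347,227), both with the large compartment on the left (+y).
- **Flower dish candidates:** clear dish with yellow flower at (431,198), plain purple at (423,160), plain pink at (471,205). Only (431,198) has a yellow flower on white paper.
- **Other dishes:** leaf (436,248), seeds (234,157).
- **Bottles:** red (163,209), green (161,252), blue (349,149).
- **Slip box:** (292,155).

Next I measure these and make an enlarged crop to confirm.

```bash
cat > h.py <<'E'
from plant import *
import numpy as np, cv2
from scipy.spatial.transform import Rotation as Rn
def R(rpy): return Rn.from_euler('xyz',rpy).as_matrix()
def world(px,z,c):
    px=np.array(px,float).reshape(-1,1,2)
    u=cv2.undistortPoints(px,c["intrinsics"],c["dist_coeffs"])[:,0]
    d=np.c_[u,np.ones(len(u))]@R(c["rotation"]).T; o=c["origin"]
    return o+d*((z-o[2])/d[:,2])[:,None]
def biggest(m,win=None):
    m=m.astype(np.uint8)
    if win: 
        k=np.zeros_like(m); x0,y0,x1,y1=win; k[y0:y1,x0:x1]=m[y0:y1,x0:x1]; m=k
    cs,_=cv2.findContours(m,cv2.RETR_EXTERNAL,cv2.CHAIN_APPROX_NONE)
    return max(cs,key=cv2.contourArea)
def hsv(p): return cv2.cvtColor(p,cv2.COLOR_RGB2HSV)
def hue(p,lo,hi,s=120,v=60):
    h=hsv(p); a=h[...,0]
    k=((a>=lo)&(a<=hi)) if lo<=hi else ((a>=lo)|(a<=hi))
    return k&(h[...,1]>s)&(h[...,2]>v)
def rect(c,z,cal):
    w=world(c,z,cal)[:,:2]; r=cv2.minAreaRect((w*1000).astype(np.float32)); return r
def goto(x,y,z,yaw=None,s=None):
    "shift in tool axes (cm) and turn about tool z (rad) to reach world pose, tool down"
    s=s or state(); M=R(s["orientation"])
    print("shift cm",np.round(M.T@(np.array([x,y,z])-s["eef_pos"])*100,2))
    yw=s["orientation"][2] if yaw is None else yaw
    print("turn",np.round(Rn.from_matrix(M.T@R([np.pi,0,yw])).as_rotvec(),3),"pos",np.round(s["eef_pos"],4),"rpy",np.round(s["orientation"],3),"w",round(s["gripper_width"],4),"t",round(s["time_s"],2))
E
python3 - <<'E'
from h import *
p=cv2.imread("pics/top0.png")[:,:,::-1].copy(); c=calibration("top")
H=hsv(p)
br=(p.min(2)>90)
def rep(n,k,z):
    r=rect(k,z,c); print(n,"ctr",np.round(r[0]),"size",np.round(r[1]),"ang",round(r[2],1))
rep("blue tray",biggest(hue(p,100,125),(290,185,400,270)),.014)
rep("white tray",biggest(br,(190,195,292,270)),.014)
lit=p.max(2)>75
for n,w in dict(flower=(410,180,450,216),leaf=(418,232,454,266),seeds=(216,140,252,175),pink=(455,190,490,222),purple=(405,144,440,176)).items(): rep(n,biggest(lit,w),.016)
rep("red",biggest(hue(p,170,8),(150,198,178,220)),.058)
rep("green",biggest(hue(p,45,85),(148,240,175,262)),.058)
rep("bluecap",biggest(hue(p,100,125),(340,138,360,155)),.058)
rep("box",biggest(hue(p,5,22)|(br),(278,142,306,168)),.028)
a=cv2.resize(p[135:270,380:500],None,fx=5,fy=4.4,interpolation=cv2.INTER_CUBIC)
cv2.imwrite("pics/crop1.png",a[:,:,::-1])
goto(0.45,-0.31,.2,np.pi)
E
```

```text
blue tray ctr [ 489. -131.] size [204. 139.] ang 80.0
white tray ctr [479. 143.] size [204. 140.] ang 82.5
flower ctr [ 557. -352.] size [62. 66.] ang 42.3
leaf ctr [ 427. -355.] size [64. 61.] ang 86.7
seeds ctr [678. 160.] size [66. 61.] ang 0.4
pink ctr [ 535. -456.] size [67. 63.] ang 88.5
purple ctr [ 660. -333.] size [63. 66.] ang 25.3
red ctr [545. 338.] size [26. 26.] ang 1.9
green ctr [433. 342.] size [26. 22.] ang 89.1
bluecap ctr [ 689. -142.] size [23. 24.] ang 88.7
box ctr [675.   5.] size [46. 39.] ang 17.6
shift cm [-53.67 -67.79   5.58]
turn [-0.001 -0.001 -0.413] pos [0.2304 0.5263 0.2549] rpy [-3.14  -0.     2.729] w 0.0881 t 0.1
```

View pics/crop1.png

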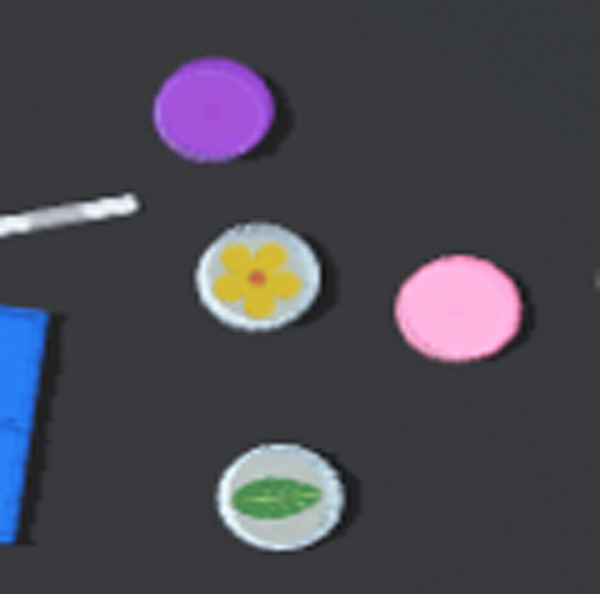

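The crop confirms it: the yellow five-petalled flower on white paper is at crop (258,277), i.e. top (431,198). Purple and pink are plain lids and get left alone. I'll turn the jaws along blue-tray x and go above the flower dish.

```bash
python3 -m crank '{"jaw":[0,0,0,0,0,0,0,0,0],"xyz":[[0,0,0],[0,0,0],[0,0,0],[0,0,0],[0,0,0],[0,0,0],[0,0,0],[0,0,0],[0,0,0]],"rotation":[[0,0,0.148],[0,0,0.148],[0,0,0.148],[0,0,0.148],[0,0,0.148],[0,0,0.148],[0,0,0.148],[0,0,0.148],[0,0,0.148]]}'
python3 -m crank '{"jaw":[0,0,0,0,0,0,0,0,0,0],"xyz":[[-4.2,2.5,0],[-4.2,2.5,0],[-4.2,2.5,0],[-4.2,2.5,0],[-4.2,2.5,0],[-4.2,2.5,0],[-4.2,2.5,0],[-4.2,2.5,0],[-4.2,2.5,0],[-4.2,2.5,0]],"rotation":[[0,0,0],[0,0,0],[0,0,0],[0,0,0],[0,0,0],[0,0,0],[0,0,0],[0,0,0],[0,0,0],[0,0,0]]}'
python3 -c "
from h import *
goto(.557,-.352,.15,1.396)"
```

```text
time_s: 1.0
eef_pos: [0.2286, 0.5239, 0.2499]
orientation: [-3.137, 0.01, 1.375]
contact_force: [-0.3, -0.0, 0.3]
gripper_width: 0.088
time_s: 2.0
eef_pos: [0.39, 0.0539, 0.2495]
orientation: [-3.136, 0.013, 1.381]
contact_force: [0.4, 0.7, 0.3]
gripper_width: 0.0886
shift cm [-36.58  24.12  10.28]
turn [-0.006  0.012 -0.015] pos [0.39   0.0539 0.2495] rpy [-3.136  0.013  1.381] w 0.0886 t 2.0
```

```bash
python3 -m crank '{"jaw":[0,0,0,0,0,0,0,0,0,0],"xyz":[[-4.0,2.7,1],[-4.0,2.7,1],[-4.0,2.7,1],[-4.0,2.7,1],[-4.0,2.7,1],[-4.0,2.7,1],[-4.0,2.7,1],[-4.0,2.7,1],[-4.0,2.5,1],[0,0,0]],"rotation":[[0,0,0],[0,0,0],[0,0,0],[0,0,0],[0,0,0],[0,0,0],[0,0,0],[0,0.006,-0.01],[-0.006,0.006,-0.01],[0,0,0]]}'
python3 - <<'E'
from h import *
goto(.557,-.352,.022,1.396)
c=calibration("wrist"); p,d=get_image("wrist"); cv2.imwrite("pics/w1.png",p[:,:,::-1])
k=biggest(p.max(2)>75)
E
```

```text
time_s: 3.0
eef_pos: [0.5559, -0.3595, 0.1569]
orientation: [-3.142, -0.003, 1.393]
contact_force: [-0.6, -0.4, -0.3]
gripper_width: 0.0885
shift cm [ 0.72 -0.02 13.49]
turn [-0.    -0.003 -0.003] pos [ 0.5559 -0.3595  0.1569] rpy [-3.142e+00 -3.000e-03  1.393e+00] w 0.0885 t 3.0
```

View pics/w1.png

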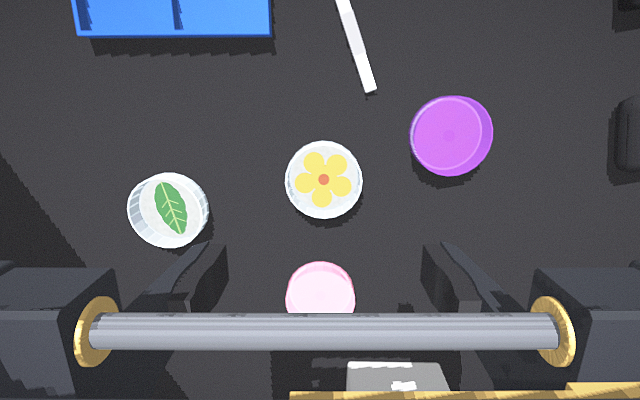

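The wrist view shows the flower dish at (324,180), leaf at (168,210), purple at (452,136) and pink at (320,290). I'll compute positions from this picture.

Run:
```python
from h import *
c=calibration("wrist"); p=cv2.imread("pics/w1.png")[:,:,::-1].copy()
for n,w in dict(flower=(275,130,372,228),leaf=(118,165,216,255),purple=(400,88,500,184)).items():
    k=biggest(p.max(2)>110,w); W=world(k,.016,c)[:,:2]
    (x,y),r=cv2.minEnclosingCircle((W*1000).astype(np.float32)); print(n,round(x),round(y),round(r,1))
```

```text
flower 557 -350 31.6
leaf 429 -353 34.2
purple 657 -333 32.6
```

```bash
python3 -m crank '{"jaw":[0,0,0,0,0,0,0,0],"xyz":[[0.4,0,3],[0.4,0,3],[0,0,3],[0,0,2],[0,0,1],[0,0,0.7],[0,0,0.5],[0,0,0.3]],"rotation":[[0,0,0],[0,0,0],[0,0,0],[0,0,0],[0,0,0],[0,0,0],[0,0,0],[0,0,0]]}'
python3 -c "
from h import *
goto(.557,-.351,.020,1.396)"
```

```text
time_s: 3.85
eef_pos: [0.5582, -0.3429, 0.0229]
orientation: [3.139, -0.003, 1.397]
contact_force: [0.4, -0.5, -0.2]
gripper_width: 0.0882
shift cm [-0.82  0.02  0.28]
turn [ 0.002 -0.003  0.001] pos [ 0.5582 -0.3429  0.0229] rpy [ 3.139e+00 -3.000e-03  1.397e+00] w 0.0882 t 3.85
```

```bash
python3 -m crank '{"jaw":[0,0,0],"xyz":[[-0.6,0,0],[-0.2,0,0.2],[0,0,0]],"rotation":[[0,0,0],[0,0,0],[0,0,0]]}'
python3 -c "
from h import *
goto(.557,-.351,.020,1.396)"
```

```text
time_s: 4.15
eef_pos: [0.5579, -0.3524, 0.0229]
orientation: [3.136, -0.001, 1.397]
contact_force: [0.1, 0.0, -0.7]
gripper_width: 0.088
shift cm [ 0.13 -0.12  0.29]
turn [ 0.005 -0.001  0.001] pos [ 0.5579 -0.3524  0.0229] rpy [ 3.136e+00 -1.000e-03  1.397e+00] w 0.088 t 4.15
```

```bash
python3 -m crank '{"jaw":[0,0,1,1,1,1,1,1,1,1],"xyz":[[0,0,0.25],[0,0,0],[0,0,0],[0,0,0],[0,0,0],[0,0,0],[0,0,0],[0,0,0],[0,0,0],[0,0,0]],"rotation":[[0,0,0],[0,0,0],[0,0,0],[0,0,0],[0,0,0],[0,0,0],[0,0,0],[0,0,0],[0,0,0],[0,0,0]]}'
python3 -m crank '{"jaw":[1,1,1,1,1],"xyz":[[0,0,-0.5],[0,0,-2],[0,0,-3],[0,0,-2],[0,0,0]],"rotation":[[0,0,0],[0,0,0],[0,0,0],[0,0,0],[0,0,0]]}'
python3 -c "
from h import *
goto(.497,-.093,.09,1.396)"
```

```text
time_s: 5.15
eef_pos: [0.5583, -0.3532, 0.0212]
orientation: [3.135, -0.0, 1.397]
contact_force: [-0.6, -1.1, -0.4]
gripper_width: 0.0592
time_s: 5.65
eef_pos: [0.5571, -0.3524, 0.0982]
orientation: [3.137, -0.002, 1.397]
contact_force: [0.4, -0.9, -0.1]
gripper_width: 0.059
shift cm [ 24.51 -10.41   0.83]
turn [ 0.004 -0.002  0.001] pos [ 0.5571 -0.3524  0.0982] rpy [ 3.137e+00 -2.000e-03  1.397e+00] w 0.059 t 5.65
```

```bash
python3 -m crank '{"jaw":[1,1,1,1,1,1,1,1,1,1],"xyz":[[1.5,-0.6,0],[3.2,-1.4,0],[3.6,-1.5,0],[3.6,-1.5,0],[3.6,-1.5,0],[3.6,-1.5,0],[3,-1.4,0],[1.6,-0.7,0],[0.8,-0.3,0],[0,0,0]],"rotation":[[0,0,0],[0,0,0],[0,0,0],[0,0,0],[0,0,0],[0,0,0],[0,0,0],[0,0,0],[0,0,0],[0,0,0]]}'
python3 - <<'E'
from h import *
goto(.497,-.093,.025,1.396)
c=calibration("wrist"); p,d=get_image("wrist"); cv2.imwrite("pics/w2.png",p[:,:,::-1])
k=biggest(hue(p,100,125)); r=rect(k,.014,c); print(r)
E
```

```text
time_s: 6.65
eef_pos: [0.4828, -0.0725, 0.0866]
orientation: [-3.128, -0.009, 1.397]
contact_force: [-0.8, 0.1, 0.6]
gripper_width: 0.0593
shift cm [-1.82  1.83  6.12]
turn [-0.013 -0.009  0.001] pos [ 0.4828 -0.0725  0.0866] rpy [-3.128 -0.009  1.397] w 0.0593 t 6.65
((498.79644775390625, -74.64981079101562), (87.4196548461914, 136.20266723632812), 79.98544311523438)
```

View pics/w2.png

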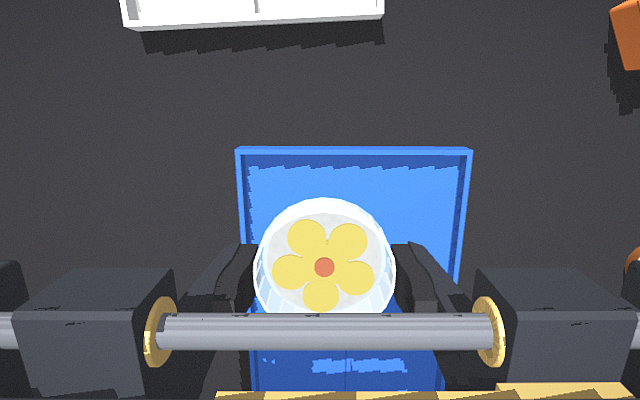

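The dish is held level at (324,265). The tray is below it, and its fitted edge puts its centre at (0.489,-0.130), which agrees with the top view. Correcting and lowering.

```bash
python3 -m crank '{"jaw":[1,1,1,1,1,1,1],"xyz":[[-1,1,0],[-0.6,0.6,1],[-0.2,0.2,1.2],[0,0,1],[0,0,0.6],[0,0,0.3],[0,0,0]],"rotation":[[-0.006,-0.005,0],[-0.005,-0.004,0],[0,0,0],[0,0,0],[0,0,0],[0,0,0],[0,0,0]]}'
python3 -c "
from h import *
goto(.4965,-.0925,.025,1.396)"
```

```text
time_s: 7.4
eef_pos: [0.4993, -0.1003, 0.0399]
orientation: [-3.14, 0.001, 1.391]
contact_force: [-0.4, 0.5, 0.0]
gripper_width: 0.0591
shift cm [ 0.72 -0.41  1.49]
turn [-0.002  0.001 -0.005] pos [ 0.4993 -0.1003  0.0399] rpy [-3.140e+00  1.000e-03  1.391e+00] w 0.0591 t 7.4
```

```bash
python3 -m crank '{"jaw":[1,1,1,1,1,1],"xyz":[[0.5,-0.3,0.5],[0.1,-0.1,0.3],[0,0,0.3],[0,0,0.2],[0,0,0.1],[0,0,0]],"rotation":[[0,0,0],[0,0,0],[0,0,0],[0,0,0],[0,0,0],[0,0,0]]}'
python3 -c "
from h import *
goto(.4965,-.0925,.0245,1.396)"
```

```text
time_s: 8.0
eef_pos: [0.4965, -0.0924, 0.0255]
orientation: [-3.141, 0.002, 1.392]
contact_force: [0.7, -0.1, 0.1]
gripper_width: 0.0593
shift cm [-0.01  0.    0.1 ]
turn [-0.001  0.002 -0.004] pos [ 0.4965 -0.0924  0.0255] rpy [-3.141e+00  2.000e-03  1.392e+00] w 0.0593 t 8.0
```

```bash
python3 -m crank '{"jaw":[1,1,1],"xyz":[[0,0,0.1],[0,0,0.05],[0,0,0]],"rotation":[[0,0,0],[0,0,0],[0,0,0]]}'
python3 -m crank '{"jaw":[1,1,1],"xyz":[[0,0,0.05],[0,0,0.05],[0,0,0]],"rotation":[[0,0,0],[0,0,0],[0,0,0]]}'
```

```text
time_s: 8.3
eef_pos: [0.4969, -0.0927, 0.0244]
orientation: [3.141, 0.002, 1.392]
contact_force: [0.1, -0.4, -0.9]
gripper_width: 0.0593
time_s: 8.6
eef_pos: [0.497, -0.0928, 0.0245]
orientation: [3.141, 0.002, 1.392]
contact_force: [-0.5, 0.1, -0.0]
gripper_width: 0.0595
```

```bash
python3 -m crank '{"jaw":[0.28,0.25,0.22,0.15,0.15,0.15,0.15,0.15],"xyz":[[0,0,0],[0,0,0],[0,0,0],[0,0,0],[0,0,0],[0,0,-1],[0,0,-3],[0,0,-3]],"rotation":[[0,0,0],[0,0,0],[0,0,0],[0,0,0],[0,0,0],[0,0,0],[0,0,0],[0,0,0]]}'
python3 -m crank '{"jaw":[0,0,0,0,0],"xyz":[[0,0,-4],[0,0,-4],[0,0,-1],[0,0,0],[0,0,0]],"rotation":[[0,0,-0.1],[0,0,-0.148],[0,0,-0.148],[0,0,-0.148],[0,0,-0.148]]}'
python3 -c "
from h import *
goto(.545,.338,.16,2.967)"
```

```text
time_s: 9.4
eef_pos: [0.4939, -0.0915, 0.093]
orientation: [-3.133, -0.0, 1.391]
contact_force: [-0.4, 0.3, -1.0]
gripper_width: 0.0749
time_s: 9.9
eef_pos: [0.497, -0.0924, 0.1961]
orientation: [3.141, 0.004, 2.097]
contact_force: [0.3, -0.1, -0.2]
gripper_width: 0.0879
shift cm [34.83 25.75  3.49]
turn [-0.001  0.004 -0.87 ] pos [ 0.497  -0.0924  0.1961] rpy [3.141 0.004 2.097] w 0.0879 t 9.9
```

```bash
python3 -m crank '{"jaw":[0,0,0,0,0,0,0],"xyz":[[0,0,0],[0,0,0],[0,0,0],[0,0,0],[0,0,0],[0,0,0],[0,0,0]],"rotation":[[0,0,-0.145],[0,0,-0.145],[0,0,-0.145],[0,0,-0.145],[0,0,-0.145],[0,0,-0.1],[0,0,-0.03]]}'
python3 -m crank '{"jaw":[0,0,0,0,0,0,0,0,0,0],"xyz":[[0.3,4.5,0],[0.3,4.8,0],[0.3,4.8,0],[0.3,4.8,0],[0.3,4.8,0],[0.3,4.8,0],[0.3,4.5,0],[0.2,2.5,0],[0.1,1,0],[0,0,0]],"rotation":[[0,0,0],[0,0,0],[0,0,0],[0,0,0],[0,0,0],[0,0,0],[0,0,0],[0,0,0],[0,0,0],[0,0,0]]}'
python3 - <<'E'
from h import *
goto(.545,.338,.16,2.967)
c=calibration("wrist"); p,d=get_image("wrist"); cv2.imwrite("pics/w3.png",p[:,:,::-1])
k=biggest(hue(p,172,6)); r=rect(k,.06,c); print("red",r, "px",k.mean((0,1)))
E
```

```text
time_s: 10.6
eef_pos: [0.4972, -0.0923, 0.2026]
orientation: [-3.137, 0.009, 2.986]
contact_force: [0.7, -0.4, -1.3]
gripper_width: 0.0878
time_s: 11.6
eef_pos: [0.5323, 0.2842, 0.2091]
orientation: [-3.138, 0.019, 2.982]
contact_force: [-0.4, -0.5, 0.9]
gripper_width: 0.088
shift cm [-0.31  5.53  4.89]
turn [-0.003  0.019  0.015] pos [0.5323 0.2842 0.2091] rpy [-3.138  0.019  2.982] w 0.088 t 11.6
red ((541.811767578125, 335.8196105957031), (27.468183517456055, 24.577472686767578), 41.86381149291992) px [390.79569892 183.84946237]
```

View pics/w3.png

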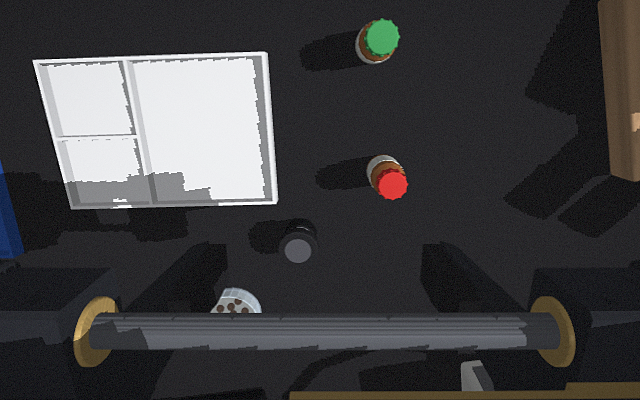

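Red cap at (391,184), green at (380,40), dark jar at (298,245), seed dish at (236,300). I'll check the jar's height for clearance and compute the shift.

Run:
```python
from h import *
c=calibration("wrist"); p,d=get_image("wrist")
z=d[245,298]; u=cv2.undistortPoints(np.array([[[298.,250.]]]),c["intrinsics"],c["dist_coeffs"])[0,0]
print("jar",c["origin"]+R(c["rotation"])@np.array([u[0],u[1],1])*z)
k=biggest(hue(p,172,6)); r=rect(k,.06,c); print("red",r)
W=d[184,391]; u=cv2.undistortPoints(np.array([[[391.,184.]]]),c["intrinsics"],c["dist_coeffs"])[0,0]
print("redtop",c["origin"]+R(c["rotation"])@np.array([u[0],u[1],1])*W)
goto(.543,.337,.12,2.967)
```

```text
jar [0.59547706 0.24767731 0.04353239]
red ((541.3925170898438, 336.2297668457031), (27.040821075439453, 25.204042434692383), 10.896156311035156)
redtop [0.54181221 0.33503788 0.05997801]
shift cm [0.   5.58 8.87]
turn [-0.004  0.019  0.013] pos [0.5325 0.2825 0.2089] rpy [-3.138  0.019  2.98 ] w 0.0881 t 11.7
```

```bash
python3 -m crank '{"jaw":[0,0,0,0,0,0],"xyz":[[0,2,1],[0,2,2],[0,1,2],[0,0.4,2],[0,0,1],[0,0,0]],"rotation":[[0,0.006,0],[0,0.006,0.006],[0,0.005,0.005],[0,0,0],[0,0,0],[0,0,0]]}'
python3 -c "
from h import *
goto(.542,.336,.03,2.967)"
```

```text
time_s: 12.3
eef_pos: [0.5458, 0.3258, 0.1287]
orientation: [-3.136, 0.004, 2.956]
contact_force: [-0.5, -0.3, -0.2]
gripper_width: 0.0881
shift cm [0.6  0.99 9.86]
turn [-0.005  0.004 -0.011] pos [0.5458 0.3258 0.1287] rpy [-3.136  0.004  2.956] w 0.0881 t 12.3
```

```bash
python3 -m crank '{"jaw":[0,0,0,0,0,0,0,0,0],"xyz":[[0.4,0.7,0.5],[0.2,0.3,1],[0,0,2],[0,0,2],[0,0,1.6],[0,0,1],[0,0,0.6],[0,0,0.3],[0,0,0]],"rotation":[[0,0,0],[0,0,0],[0,0,0],[0,0,0],[0,0,0],[0,0,0],[0,0,0],[0,0,0],[0,0,0]]}'
python3 -c "
from h import *
goto(.542,.336,.03,2.967)"
```

```text
time_s: 13.2
eef_pos: [0.5454, 0.3367, 0.0392]
orientation: [-3.141, 0.011, 2.953]
contact_force: [-0.6, -0.8, 0.3]
gripper_width: 0.0881
shift cm [ 0.33 -0.13  0.91]
turn [-0.001  0.011 -0.014] pos [0.5454 0.3367 0.0392] rpy [-3.141  0.011  2.953] w 0.0881 t 13.2
```

```bash
python3 -m crank '{"jaw":[0,0,0,0],"xyz":[[0.3,-0.1,0.4],[0.1,0,0.3],[0,0,0.2],[0,0,0]],"rotation":[[0,0.005,-0.008],[0,0.005,-0.006],[0,0,0],[0,0,0]]}'
python3 -m crank '{"jaw":[1,1,1,1,1,1,1,1,1,1],"xyz":[[0,0,0],[0,0,0],[0,0,0],[0,0,0],[0,0,0],[0,0,0],[0,0,0],[0,0,0],[0,0,0],[0,0,0]],"rotation":[[0,0,0],[0,0,0],[0,0,0],[0,0,0],[0,0,0],[0,0,0],[0,0,0],[0,0,0],[0,0,0],[0,0,0]]}'
python3 -c "
from h import *
goto(.542,.336,.03,2.967)"
```

```text
time_s: 13.6
eef_pos: [0.5423, 0.337, 0.0314]
orientation: [3.141, 0.003, 2.969]
contact_force: [-0.3, -0.2, 0.6]
gripper_width: 0.0879
time_s: 14.6
eef_pos: [0.5429, 0.3372, 0.0321]
orientation: [3.14, 0.004, 2.969]
contact_force: [-0.6, 0.3, -1.1]
gripper_width: 0.0292
shift cm [ 0.06 -0.13  0.21]
turn [0.001 0.004 0.002] pos [0.5429 0.3372 0.0321] rpy [3.14  0.004 2.969] w 0.0292 t 14.6
```

```bash
python3 -m crank '{"jaw":[1,1,1,1,1,1],"xyz":[[0,0,-0.5],[0,0,-1.5],[0,0,-2.5],[0,0,-2.5],[0,0,-1],[0,0,0]],"rotation":[[0,0,0],[0,0,0],[0,0,0],[0,0,0],[0,0,0],[0,0,0]]}'
python3 -m crank '{"jaw":[1,1,1,1,1,1,1,1,1,1],"xyz":[[-0.2,-1.5,0],[-0.4,-3,0],[-0.5,-4,0],[-0.5,-4.3,0],[-0.5,-4.3,0],[-0.5,-4.3,0],[-0.5,-4.3,0],[-0.5,-4.3,0],[-0.5,-4.3,0],[-0.5,-4.3,0]],"rotation":[[0,0,0],[0,0,0],[0,0,0],[0,0,0],[0,0,0],[0,0,0],[0,0,0],[0,0,0],[0,0,0],[0,0,0]]}'
python3 -c "
from h import *
goto(.511,-.194,.10,2.967)"
```

```text
time_s: 15.2
eef_pos: [0.5423, 0.3371, 0.1181]
orientation: [3.14, 0.004, 2.969]
contact_force: [0.8, 0.6, -0.5]
gripper_width: 0.0294
time_s: 16.2
eef_pos: [0.5108, -0.0668, 0.1076]
orientation: [-3.14, -0.01, 2.977]
contact_force: [0.8, 0.2, -0.6]
gripper_width: 0.0291
shift cm [ -2.11 -12.55   0.75]
turn [-0.001 -0.01   0.01 ] pos [ 0.5108 -0.0668  0.1076] rpy [-3.14  -0.01   2.977] w 0.0291 t 16.2
```

```bash
python3 -m crank '{"jaw":[1,1,1,1,1,1,1],"xyz":[[-0.5,-3.8,0],[-0.5,-3.2,0],[-0.4,-2.2,0],[-0.3,-1.2,0],[-0.2,-0.5,0],[0,0,0],[0,0,0]],"rotation":[[0,0,0],[0,-0.005,0.004],[0,-0.005,0.004],[0,0,0],[0,0,0],[0,0,0],[0,0,0]]}'
python3 -c "
from h import *
goto(.511,-.194,.0351,2.967)"
```

```text
time_s: 16.9
eef_pos: [0.5021, -0.1875, 0.1009]
orientation: [3.14, -0.012, 2.959]
contact_force: [-1.3, -0.1, -0.5]
gripper_width: 0.0292
shift cm [-1.07 -0.49  6.56]
turn [ 0.001 -0.012 -0.008] pos [ 0.5021 -0.1875  0.1009] rpy [ 3.14  -0.012  2.959] w 0.0292 t 16.9
```

```bash
python3 -m crank '{"jaw":[1,1,1,1,1,1,1,1],"xyz":[[-0.7,-0.3,0.3],[-0.3,-0.1,0.8],[0,0,1.2],[0,0,1.2],[0,0,0.8],[0,0,0.4],[0,0,0.2],[0,0,0]],"rotation":[[0,-0.006,-0.004],[0,-0.006,-0.004],[0,0,0],[0,0,0],[0,0,0],[0,0,0],[0,0,0],[0,0,0]]}'
python3 -c "
from h import *
goto(.511,-.194,.0351,2.967)"
```

```text
time_s: 17.7
eef_pos: [0.5115, -0.189, 0.0456]
orientation: [3.138, -0.002, 2.973]
contact_force: [0.2, 0.3, 0.0]
gripper_width: 0.029
shift cm [-0.04 -0.5   1.05]
turn [ 0.003 -0.002  0.006] pos [ 0.5115 -0.189   0.0456] rpy [ 3.138e+00 -2.000e-03  2.973e+00] w 0.029 t 17.7
```

```bash
python3 -m crank '{"jaw":[1,1,1,1,1,1,1],"xyz":[[0,-0.4,0.3],[0,-0.1,0.3],[0,0,0.2],[0,0,0.1],[0,0,0.1],[0,0,0.05],[0,0,0]],"rotation":[[0,0,0],[0,0,0],[0,0,0],[0,0,0],[0,0,0],[0,0,0],[0,0,0]]}'
python3 -c "
from h import *
goto(.511,-.194,.0351,2.967)"
```

```text
time_s: 18.4
eef_pos: [0.5114, -0.1953, 0.0356]
orientation: [3.139, 0.001, 2.973]
contact_force: [0.4, 0.2, -0.0]
gripper_width: 0.0292
shift cm [0.07 0.12 0.05]
turn [0.002 0.001 0.006] pos [ 0.5114 -0.1953  0.0356] rpy [3.139e+00 1.000e-03 2.973e+00] w 0.0292 t 18.4
```

```bash
python3 -m crank '{"jaw":[1,1,0.62,0.58,0.5,0.4,0.4],"xyz":[[0,0,0.06],[0,0,0.02],[0,0,0],[0,0,0],[0,0,0],[0,0,0],[0,0,0]],"rotation":[[0,0,0],[0,0,0],[0,0,0],[0,0,0],[0,0,0],[0,0,0],[0,0,0]]}'
python3 -m crank '{"jaw":[0.4,0.4,0.4,0.4,0,0],"xyz":[[0,0,-1],[0,0,-3],[0,0,-4],[0,0,-3],[0,0,0],[0,0,0]],"rotation":[[0,0,0],[0,0,0],[0,0,0],[0,0,0],[0,0,0],[0,0,0]]}'
python3 - <<'E'
from h import *
goto(.675,.005,.15,2.967)
p,d=get_image("top"); c=calibration("top"); cv2.imwrite("pics/top2.png",p[:,:,::-1])
k=biggest(hue(p,172,6)); print(k.mean((0,1)),rect(k,.062,c))
k=biggest(hue(p,5,22)|(p.min(2)>90),(278,142,306,168)); r=rect(k,.03,c);print("box",r)
cv2.imwrite("pics/top2c.png",cv2.resize(p[130:270,270:410],None,fx=4,fy=4)[:,:,::-1])
E
```

```text
time_s: 19.1
eef_pos: [0.5119, -0.1954, 0.0353]
orientation: [3.14, 0.002, 2.973]
contact_force: [0.4, 0.1, 0.1]
gripper_width: 0.0527
time_s: 19.7
eef_pos: [0.5111, -0.1952, 0.1511]
orientation: [3.139, 0.001, 2.973]
contact_force: [0.2, -0.3, 0.9]
gripper_width: 0.0668
shift cm [-12.81  22.49   0.17]
turn [0.002 0.001 0.006] pos [ 0.5111 -0.1952  0.1511] rpy [3.139e+00 1.000e-03 2.973e+00] w 0.0668 t 19.7
[ 25.77272727 314.15151515] ((276.36505126953125, 677.1296997070312), (51.51986312866211, 39.96364212036133), 84.144775390625)
box ((674.7010498046875, 5.07634162902832), (45.83969497680664, 39.31547927856445), 17.56243133544922)
```

View pics/top2c.png

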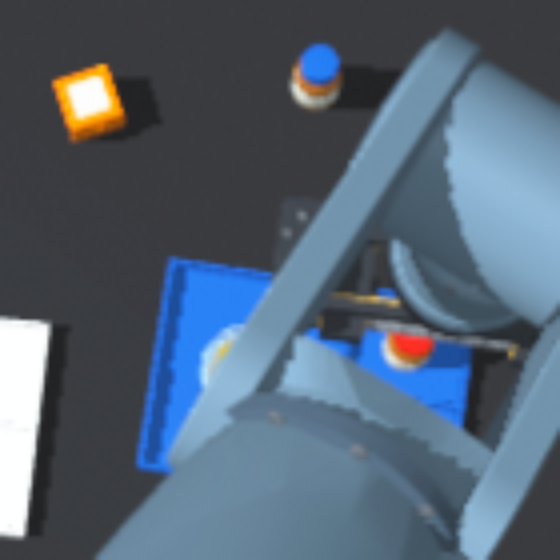

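Red bottle stands upright in the tray's far small compartment, at crop (408,345). The box is rotated about +0.306 rad, so I'll turn to yaw 3.447 and go above it.

```bash
python3 -m crank '{"jaw":[0,0,0,0,0],"xyz":[[0,0,-0.5],[0,0,-0.5],[0,0,0],[0,0,0],[0,0,0]],"rotation":[[0,0,-0.14],[0,0,-0.14],[0,0,-0.1],[0,0,-0.06],[0,0,0]]}'
python3 -m crank '{"jaw":[0,0,0,0,0,0,0,0,0],"xyz":[[-2,1.3,0],[-3.6,2.3,0],[-3.8,2.5,0],[-3.8,2.5,0],[-3.6,2.3,0],[-2.2,1.4,0],[-1,0.6,0],[-0.4,0.2,0],[0,0,0]],"rotation":[[0,0,0],[0,0,0],[0,0,0],[0,0,0],[0,0,0],[0,0,0],[0,0,0],[0,0,0],[0,0,0]]}'
python3 - <<'E'
from h import *
goto(.677,.005,.15,3.447)
c=calibration("wrist"); p,d=get_image("wrist"); cv2.imwrite("pics/w4.png",p[:,:,::-1])
k=biggest(hue(p,5,22)|(p.min(2)>100)&(np.arange(400)[:,None]<240),(150,0,500,310)); r=rect(k,.03,c);print("box",r,k.mean((0,1)))
w=biggest(p.min(2)>120,tuple(cv2.boundingRect(k)[i]+(cv2.boundingRect(k)[i-2] if i>1 else 0) for i in range(4))); print("paper",rect(w,.03,c))
E
```

```text
time_s: 20.25
eef_pos: [0.5076, -0.1931, 0.1542]
orientation: [3.131, -0.006, -2.853]
contact_force: [-0.3, -0.3, 0.2]
gripper_width: 0.088
time_s: 21.15
eef_pos: [0.6668, -0.0039, 0.1417]
orientation: [3.122, -0.022, -2.873]
contact_force: [0.7, -0.7, 0.9]
gripper_width: 0.0882
shift cm [-1.21  0.6  -0.84]
turn [ 0.02  -0.021 -0.037] pos [ 0.6668 -0.0039  0.1417] rpy [ 3.122 -0.022 -2.873] w 0.0882 t 21.15
box ((526.8505859375, 57.134674072265625), (53.488487243652344, 32.685367584228516), 82.81143951416016) [471.20797721  33.29059829]
paper ((525.2269897460938, 56.57821273803711), (51.46548843383789, 29.681713104248047), 82.55116271972656)
```

View pics/w4.png

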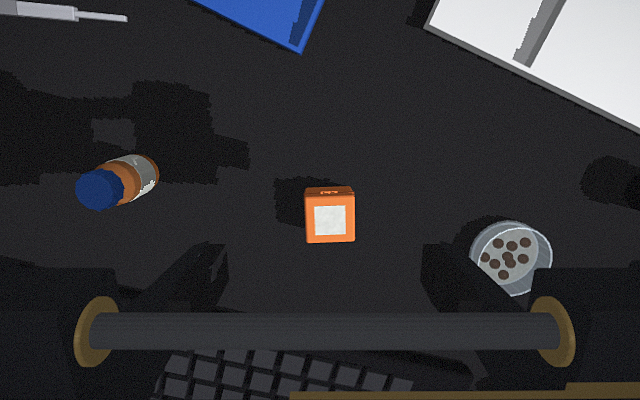

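Box lid paper at (330,221), nearly square to the jaws. Seed dish (511,258) and blue bottle (115,184) are clear of the fingers.

Run:
```python
from h import *
c=calibration("wrist"); p=cv2.imread("pics/w4.png")[:,:,::-1].copy()
w=biggest(p.min(2)>100,(300,180,365,250)); r=rect(w,.03,c); print("paper",r)
goto(r[0][0]/1000,r[0][1]/1000,.027,3.447)
```

```text
paper ((677.126953125, 3.760378837585449), (22.533512115478516, 22.46387481689453), 16.245723724365234)
shift cm [-1.5   0.27 11.45]
turn [ 0.02  -0.022 -0.037] pos [ 0.6664 -0.0043  0.1417] rpy [ 3.122 -0.022 -2.873] w 0.0883 t 21.2
```

```bash
python3 -m crank '{"jaw":[0,0,0,0,0,0,0,0,0],"xyz":[[-0.9,0.2,0.5],[-0.4,0.1,1.2],[0,0,2],[0,0,2],[0,0,2],[0,0,1.2],[0,0,0.7],[0,0,0.3],[0,0,0]],"rotation":[[0.01,-0.01,-0.005],[0.01,-0.01,-0.005],[0,0,0],[0,0,0],[0,0,0],[0,0,0],[0,0,0],[0,0,0],[0,0,0]]}'
python3 -c "
from h import *
goto(.677,.004,.03,3.425)"
```

```text
time_s: 22.1
eef_pos: [0.6787, -0.0058, 0.0401]
orientation: [-3.136, 0.004, -2.874]
contact_force: [-0.6, -0.1, -0.7]
gripper_width: 0.088
shift cm [-0.09  0.99  1.01]
turn [-0.006  0.004 -0.015] pos [ 0.6787 -0.0058  0.0401] rpy [-3.136  0.004 -2.874] w 0.088 t 22.1
```

```bash
python3 -m crank '{"jaw":[0,0,0,0,0],"xyz":[[0,0.7,0.3],[0,0.2,0.3],[0,0,0.2],[0,0,0.1],[0,0,0]],"rotation":[[-0.003,0.003,-0.01],[-0.003,0,-0.005],[0,0,0],[0,0,0],[0,0,0]]}'
python3 -m crank '{"jaw":[1,1,1,1,1,1,1,1,1],"xyz":[[0,0,0],[0,0,0],[0,0,0],[0,0,0],[0,0,0],[0,0,0],[0,0,0],[0,0,0],[0,0,0]],"rotation":[[0,0,0],[0,0,0],[0,0,0],[0,0,0],[0,0,0],[0,0,0],[0,0,0],[0,0,0],[0,0,0]]}'
python3 -c "
from h import *
goto(.677,.004,.03,3.425)"
```

```text
time_s: 22.6
eef_pos: [0.6781, 0.0038, 0.0334]
orientation: [-3.14, 0.005, -2.857]
contact_force: [0.1, -0.1, -0.8]
gripper_width: 0.0882
time_s: 23.5
eef_pos: [0.6785, 0.0035, 0.0339]
orientation: [-3.14, 0.006, -2.857]
contact_force: [0.5, 0.1, 0.7]
gripper_width: 0.0359
shift cm [0.13 0.09 0.39]
turn [-0.002  0.006  0.001] pos [0.6785 0.0035 0.0339] rpy [-3.14   0.006 -2.857] w 0.0359 t 23.5
```

```bash
python3 -m crank '{"jaw":[1,1,1,1,1,1,1,1,1,1],"xyz":[[0,0,-0.5],[0,0,-1.5],[0,0,-2.5],[0,0,-2.5],[0,0,-1.5],[0,0,-0.5],[0,0,0],[0,0,0],[0,0,0],[0,0,0]],"rotation":[[0,0,0],[0,0,0],[0,0,0.05],[0,0,0.1],[0,0,0.1],[0,0,0.1],[0,0,0.06],[0,0,0.03],[0,0,0],[0,0,0]]}'
python3 -m crank '{"jaw":[1,1,1,1,1,1,1,1,1,1],"xyz":[[1,-1.2,0],[2,-2.4,0],[2.8,-3.2,0],[3,-3.5,0],[3,-3.5,0],[2.8,-3.2,0],[2,-2.4,0],[1.2,-1.3,0],[0.5,-0.6,0],[0,0,0]],"rotation":[[0,0,0],[0,0,0],[0,0,0],[0,0,0],[0,0,0],[0,0,0],[0,0,0],[0,0,0],[0,0,0],[0,0,0]]}'
python3 -c "
from h import *
goto(.446,-.183,.0369,2.967)"
```

```text
time_s: 24.5
eef_pos: [0.6798, 0.0033, 0.1388]
orientation: [3.141, 0.014, 2.969]
contact_force: [0.0, -0.1, -0.2]
gripper_width: 0.0359
time_s: 25.5
eef_pos: [0.4572, -0.1813, 0.1388]
orientation: [-3.141, 0.02, 2.98]
contact_force: [0.1, -0.7, -0.4]
gripper_width: 0.0353
shift cm [ 1.29 -0.34 10.17]
turn [-0.     0.02   0.013] pos [ 0.4572 -0.1813  0.1388] rpy [-3.141  0.02   2.98 ] w 0.0353 t 25.5
```

```bash
python3 -m crank '{"jaw":[1,1,1,1,1,1,1,1,1],"xyz":[[0.6,-0.2,0.5],[0.4,-0.1,1.2],[0,0,2],[0,0,2],[0,0,1.3],[0,0,0.7],[0,0,0.4],[0,0,0.2],[0,0,0]],"rotation":[[0,0.01,0.006],[0,0.01,0.004],[0,0,0],[0,0,0],[0,0,0],[0,0,0],[0,0,0],[0,0,0],[0,0,0]]}'
python3 -c "
from h import *
goto(.446,-.183,.0369,2.967)"
```

```text
time_s: 26.4
eef_pos: [0.4488, -0.1784, 0.0486]
orientation: [3.14, -0.004, 2.977]
contact_force: [1.1, -0.5, -0.5]
gripper_width: 0.0351
shift cm [ 0.19 -0.5   1.17]
turn [ 0.001 -0.004  0.01 ] pos [ 0.4488 -0.1784  0.0486] rpy [ 3.14  -0.004  2.977] w 0.0351 t 26.4
```

```bash
python3 -m crank '{"jaw":[1,1,1,1,1,1,1],"xyz":[[0.1,-0.4,0],[0.1,-0.1,0.3],[0,0,0.3],[0,0,0.2],[0,0,0.15],[0,0,0.1],[0,0,0]],"rotation":[[0,-0.003,0.008],[0,0,0],[0,0,0],[0,0,0],[0,0,0],[0,0,0],[0,0,0]]}'
python3 -c "
from h import *
goto(.446,-.183,.0369,2.967)"
```

```text
time_s: 27.1
eef_pos: [0.447, -0.1846, 0.0392]
orientation: [-3.141, 0.003, 2.968]
contact_force: [0.2, 0.7, 0.5]
gripper_width: 0.0351
shift cm [0.13 0.14 0.23]
turn [-0.001  0.003  0.001] pos [ 0.447  -0.1846  0.0392] rpy [-3.141e+00  3.000e-03  2.968e+00] w 0.0351 t 27.1
```

```bash
python3 -m crank '{"jaw":[1,1,1,1],"xyz":[[0.1,0.1,0.15],[0,0,0.1],[0,0,0.05],[0,0,0]],"rotation":[[0,0,0],[0,0,0],[0,0,0],[0,0,0]]}'
python3 -c "
from h import *
goto(.446,-.183,.0369,2.967)"
```

```text
time_s: 27.5
eef_pos: [0.4463, -0.1833, 0.0371]
orientation: [-3.141, 0.002, 2.968]
contact_force: [-0.1, 0.8, -0.7]
gripper_width: 0.0358
shift cm [0.03 0.02 0.02]
turn [-0.001  0.002  0.001] pos [ 0.4463 -0.1833  0.0371] rpy [-3.141e+00  2.000e-03  2.968e+00] w 0.0358 t 27.5
```

```bash
python3 -m crank '{"jaw":[0.55,0.5,0.45,0.4,0.4,0.4,0.4,0.4],"xyz":[[0,0,0],[0,0,0],[0,0,0],[0,0,0],[0,0,-1],[0,0,-3],[0,0,-4],[0,0,-4]],"rotation":[[0,0,0],[0,0,0],[0,0,0],[0,0,0],[0,0,0],[0,0,0],[0,0,0],[0,0,0]]}'
python3 -m crank '{"jaw":[0,0,0,0,0,0,0,0,0,0],"xyz":[[0,0,0],[0,0,0],[0,0,0],[0,0,0],[0,0,0],[0,0,0],[0,0,0],[0,0,0],[0,0,0],[0,0,0]],"rotation":[[0,0,0.148],[0,0,0.148],[0,0,0.148],[0,0,0.148],[0,0,0.148],[0,0,0.148],[0,0,0.148],[0,0,0.148],[0,0,0.148],[0,0,0.148]]}'
python3 -c "
from h import *
goto(.428,-.354,.12,1.44)"
```

```text
time_s: 28.3
eef_pos: [0.4423, -0.1804, 0.1563]
orientation: [3.136, -0.01, 2.968]
contact_force: [0.3, 0.2, 0.8]
gripper_width: 0.0528
time_s: 29.3
eef_pos: [0.4467, -0.1833, 0.1722]
orientation: [3.133, 0.005, 1.464]
contact_force: [0.5, -0.9, -0.2]
gripper_width: 0.0877
shift cm [-17.14  -0.09   5.31]
turn [0.009 0.005 0.024] pos [ 0.4467 -0.1833  0.1722] rpy [3.133 0.005 1.464] w 0.0877 t 29.3
```

```bash
python3 -m crank '{"jaw":[0,0,0,0,0,0,0,0],"xyz":[[-3,0,0],[-4,0,0],[-4,0,0],[-3,0,0],[-1.5,0,0],[-0.7,0,0],[-0.3,0,0],[0,0,0]],"rotation":[[0.004,0.002,0.012],[0.004,0.002,0.01],[0,0,0],[0,0,0],[0,0,0],[0,0,0],[0,0,0],[0,0,0]]}'
python3 - <<'E'
from h import *
c=calibration("wrist"); p,d=get_image("wrist"); cv2.imwrite("pics/w5.png",p[:,:,::-1])
k=biggest(hue(p,40,80,80)); m=k.mean((0,1)); print("leaf px",m)
w=(int(m[0]-70),int(m[1]-60),int(m[0]+70),int(m[1]+60)); k=biggest(p.max(2)>100,w)
(x,y),r=cv2.minEnclosingCircle((world(k,.016,c)[:,:2]*1000).astype(np.float32)); print("dish",x,y,r)
goto(x/1000,y/1000,.021,1.44)
q,d=get_image("top"); cv2.imwrite("pics/top3.png",cv2.resize(q[130:270,270:460],None,fx=4,fy=4)[:,:,::-1])
E
```

```text
time_s: 30.1
eef_pos: [0.4257, -0.3502, 0.1771]
orientation: [3.138, 0.001, 1.439]
contact_force: [-0.3, 0.7, -0.1]
gripper_width: 0.0881
leaf px [330.85321101 180.71559633]
dish 431.26580810546875 -354.5628662109375 78.15544891357422
shift cm [-0.38  0.55 15.61]
turn [ 0.003  0.001 -0.   ] pos [ 0.4258 -0.3498  0.1771] rpy [3.138e+00 1.000e-03 1.440e+00] w 0.0878 t 30.15
```

View pics/top3.png

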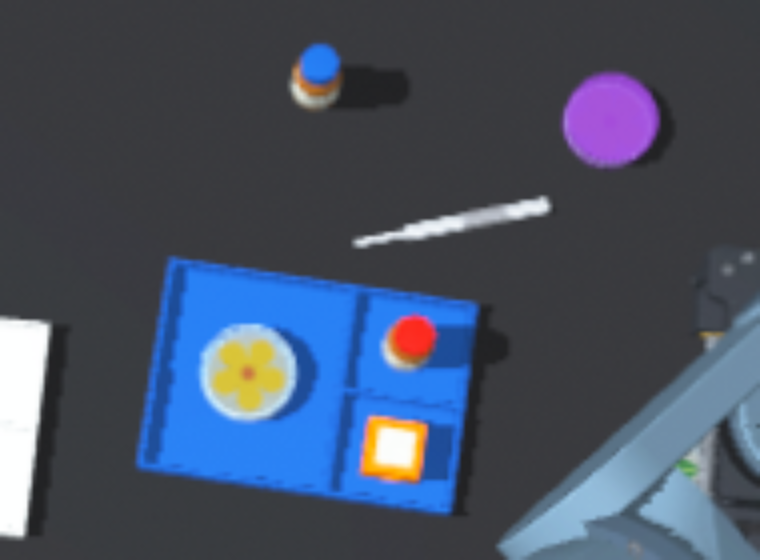

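The blue kit is complete: flower dish (248,372), red bottle (412,340) and orange box (393,448), each in its own compartment. Taking the leaf dish at (0.428,-0.354), the mean of two earlier fixes; the last circle fit was spoiled by stray bright pixels.

```bash
python3 -m crank '{"jaw":[0,0,0,0,0,0,0,0,0,0],"xyz":[[-0.3,0.2,1.5],[-0.1,0,3],[0,0,3],[0,0,3],[0,0,2],[0,0,1.2],[0,0,0.7],[0,0,0.3],[0,0,0.2],[0,0,0]],"rotation":[[0.003,0,0],[0,0,0],[0,0,0],[0,0,0],[0,0,0],[0,0,0],[0,0,0],[0,0,0],[0,0,0],[0,0,0]]}'
python3 - <<'E'
from h import *
goto(.428,-.354,.021,1.44)
c=calibration("wrist"); p,d=get_image("wrist"); cv2.imwrite("pics/w6.png",p[:,:,::-1])
E
```

```text
time_s: 31.2
eef_pos: [0.4301, -0.3492, 0.0192]
orientation: [3.141, 0.001, 1.448]
contact_force: [0.6, 0.7, -0.2]
gripper_width: 0.0883
shift cm [-0.51 -0.15 -0.18]
turn [0.001 0.001 0.008] pos [ 0.4301 -0.3492  0.0192] rpy [3.141e+00 1.000e-03 1.448e+00] w 0.0883 t 31.2
```

View pics/w6.png

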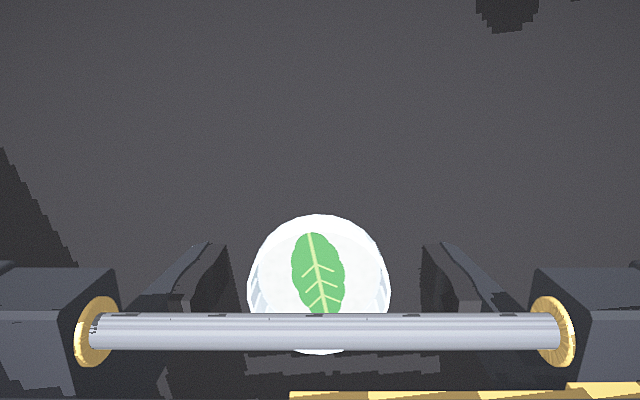

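Leaf dish centred between the open fingers at about (319,284). Shifting back 5 mm and gripping.

```bash
python3 -m crank '{"jaw":[0,0,0],"xyz":[[-0.4,-0.1,-0.15],[-0.1,0,-0.05],[0,0,0]],"rotation":[[0,0,0],[0,0,0],[0,0,0]]}'
python3 -m crank '{"jaw":[1,1,1,1,1,1,1,1],"xyz":[[0,0,0],[0,0,0],[0,0,0],[0,0,0],[0,0,0],[0,0,0],[0,0,0],[0,0,0]],"rotation":[[0,0,0],[0,0,0],[0,0,0],[0,0,0],[0,0,0],[0,0,0],[0,0,0],[0,0,0]]}'
python3 -m crank '{"jaw":[1,1,1,1,1,1,1],"xyz":[[0,0,-0.5],[0,0,-2],[0,0,-3],[0,0,-3],[0,0,-1.5],[0,0,-0.5],[0,0,0]],"rotation":[[0,0,0],[0,0,0],[0,0,0],[0,0,0],[0,0,0],[0,0,0],[0,0,0]]}'
python3 -c "
from h import *
goto(.484,.182,.12,1.44)"
```

```text
time_s: 31.55
eef_pos: [0.4295, -0.3561, 0.0238]
orientation: [3.138, 0.005, 1.448]
contact_force: [-0.2, 0.0, -0.3]
gripper_width: 0.0879
time_s: 32.35
eef_pos: [0.4297, -0.3566, 0.0245]
orientation: [3.137, 0.006, 1.448]
contact_force: [0.1, 0.2, 1.3]
gripper_width: 0.0591
time_s: 33.05
eef_pos: [0.4285, -0.3546, 0.1331]
orientation: [3.139, 0.003, 1.448]
contact_force: [0.4, 0.5, -0.8]
gripper_width: 0.059
shift cm [53.94 -1.08  1.16]
turn [0.003 0.003 0.008] pos [ 0.4285 -0.3546  0.1331] rpy [3.139e+00 3.000e-03 1.448e+00] w 0.059 t 33.05
```

```bash
python3 -m crank '{"jaw":[1,1,1,1,1,1,1,1,1,1],"xyz":[[1.5,0,0],[3,0,0],[4,-0.1,0],[4.4,-0.1,0],[4.4,-0.1,0],[4.4,-0.1,0],[4.4,-0.1,0],[4.4,-0.1,0],[4.4,-0.1,0],[4.4,-0.1,0]],"rotation":[[0,0,0],[0,0,0],[0,0,0],[0,0,0],[0,0,0],[0,0,0],[0,0,0],[0,0,0],[0,0,0],[0,0,0]]}'
python3 -m crank '{"jaw":[1,1,1,1,1,1,1],"xyz":[[3.8,-0.1,0],[3.2,0,0],[2.2,0,0],[1.2,0,0],[0.6,0,0],[0.2,0,0],[0,0,0]],"rotation":[[0,0,0],[0,0,0],[0,0,0],[0,0,0],[0,0,0],[0,0,0],[0,0,0]]}'
python3 - <<'E'
from h import *
goto(.484,.182,.0275,1.44)
c=calibration("wrist"); p,d=get_image("wrist"); cv2.imwrite("pics/w7.png",p[:,:,::-1])
E
```

```text
time_s: 34.05
eef_pos: [0.461, 0.0563, 0.1219]
orientation: [-3.127, -0.005, 1.438]
contact_force: [0.9, 0.0, -0.5]
gripper_width: 0.0591
time_s: 34.75
eef_pos: [0.4628, 0.1814, 0.1141]
orientation: [-3.11, -0.004, 1.448]
contact_force: [-0.7, -0.6, -1.2]
gripper_width: 0.0589
shift cm [0.28 2.37 8.59]
turn [-0.032 -0.004  0.008] pos [0.4628 0.1814 0.1141] rpy [-3.11  -0.004  1.448] w 0.0589 t 34.75
```

View pics/w7.png

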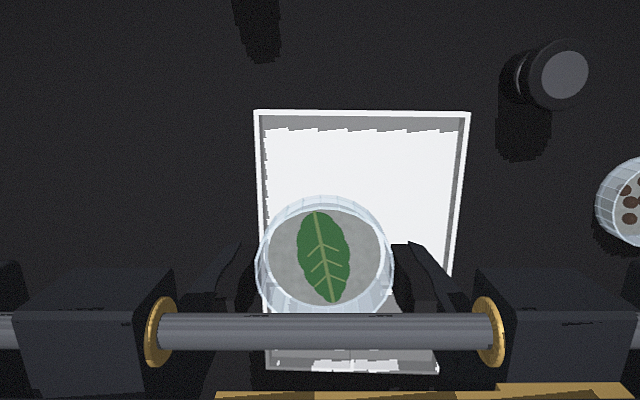

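The dish is held over the white tray's large compartment. The tray's outer rim corners are at (254,110) and (470,112), so I'll check the tray pose from them.

```bash
python3 - <<'E'
from h import *
c=calibration("wrist")
W=world([[254,110],[470,112]],.014,c)[:,:2]; u=W[1]-W[0]; L=np.hypot(*u); u/=L
v=np.array([-u[1],u[0]]); m=W.mean(0); C=m-.1*v*np.sign(v[1])
print(W,"L",L,"yaw",np.arctan2(u[1],u[0]),"tray",C,"large",C+.039*v*np.sign(v[1]),"small-",C-.033*u-.059*v,"small+",C+.033*u-.059*v)
E
python3 -m crank '{"jaw":[1,1,1,1,1],"xyz":[[0.1,1.2,0],[0.1,0.8,0.3],[0,0.3,0.5],[0,0,0.5],[0,0,0]],"rotation":[[-0.014,-0.002,0],[-0.012,-0.002,0],[-0.006,0,0],[0,0,0],[0,0,0]]}'
python3 -c "
from h import *
goto(.484,.182,.0275,1.44)"
```

```text
[[0.42400193 0.24871549]
 [0.55751392 0.23124839]] L 0.13464973915361894 yaw -0.1300891331842753 tray [0.47778567 0.14082691] large [0.48284485 0.17949737] small- [0.43741088 0.08660628] small+ [0.5028532 0.0780446]
time_s: 35.3
eef_pos: [0.4887, 0.1777, 0.0993]
orientation: [3.138, 0.001, 1.444]
contact_force: [0.1, 0.6, -0.9]
gripper_width: 0.0595
shift cm [ 0.38 -0.55  7.18]
turn [0.003 0.001 0.004] pos [0.4887 0.1777 0.0993] rpy [3.138e+00 1.000e-03 1.444e+00] w 0.0595 t 35.3
```

```bash
python3 -m crank '{"jaw":[1,1,1,1,1,1,1,1],"xyz":[[0.2,-0.4,0.5],[0.1,-0.1,1.2],[0,0,1.5],[0,0,1.2],[0,0,0.6],[0,0,0.3],[0,0,0.2],[0,0,0]],"rotation":[[0,0,0],[0,0,0],[0,0,0],[0,0,0],[0,0,0],[0,0,0],[0,0,0],[0,0,0]]}'
python3 -c "
from h import *
goto(.4835,.181,.0275,1.44)"
```

```text
time_s: 36.1
eef_pos: [0.4823, 0.1818, 0.0391]
orientation: [3.14, 0.001, 1.444]
contact_force: [0.1, 0.2, -1.5]
gripper_width: 0.0592
shift cm [-0.06  0.13  1.16]
turn [0.001 0.001 0.004] pos [0.4823 0.1818 0.0391] rpy [3.140e+00 1.000e-03 1.444e+00] w 0.0592 t 36.1
```

```bash
python3 -m crank '{"jaw":[1,1,1,1,1,1,1],"xyz":[[0,0.1,0.4],[0,0,0.3],[0,0,0.2],[0,0,0.1],[0,0,0.1],[0,0,0],[0,0,0]],"rotation":[[0,0,0],[0,0,0],[0,0,0],[0,0,0],[0,0,0],[0,0,0],[0,0,0]]}'
python3 -c "
from h import *
goto(.4835,.181,.0275,1.44)"
```

```text
time_s: 36.8
eef_pos: [0.4847, 0.1818, 0.0286]
orientation: [3.138, 0.001, 1.444]
contact_force: [0.0, -0.3, -0.8]
gripper_width: 0.0592
shift cm [-0.09 -0.11  0.11]
turn [0.004 0.001 0.004] pos [0.4847 0.1818 0.0286] rpy [3.138e+00 1.000e-03 1.444e+00] w 0.0592 t 36.8
```

```bash
python3 -m crank '{"jaw":[1,1,1],"xyz":[[0,0,0.1],[0,0,0.03],[0,0,0]],"rotation":[[0,0,0],[0,0,0],[0,0,0]]}'
python3 -m crank '{"jaw":[0.28,0.25,0.22,0.15,0.15,0.15,0.15,0.15,0.15],"xyz":[[0,0,0],[0,0,0],[0,0,0],[0,0,0],[0,0,-1],[0,0,-3],[0,0,-4],[0,0,-4],[0,0,-1]],"rotation":[[0,0,0],[0,0,0],[0,0,0],[0,0,0],[0,0,0],[0,0,0],[0,0,0],[0,0,0],[0,0,0]]}'
python3 -m crank '{"jaw":[0,0,0,0,0,0,0,0,0,0],"xyz":[[0,0,0],[0,0,0],[0,0,0],[0,0,0],[0,0,0],[0,0,0],[0,0,0],[0,0,0],[0,0,0],[0,0,0]],"rotation":[[0,0,-0.148],[0,0,-0.148],[0,0,-0.148],[0,0,-0.148],[0,0,-0.148],[0,0,-0.148],[0,0,-0.148],[0,0,-0.148],[0,0,-0.148],[0,0,-0.148]]}'
python3 -c "
from h import *
goto(.689,-.142,.15,3.01)"
```

```text
time_s: 37.1
eef_pos: [0.4849, 0.1818, 0.0275]
orientation: [3.137, 0.001, 1.444]
contact_force: [0.1, -0.7, 0.1]
gripper_width: 0.059
time_s: 38.0
eef_pos: [0.4826, 0.1816, 0.162]
orientation: [-3.141, 0.002, 1.444]
contact_force: [1.0, 0.1, -0.4]
gripper_width: 0.0749
time_s: 39.0
eef_pos: [0.4811, 0.1815, 0.1636]
orientation: [-3.14, 0.001, 2.948]
contact_force: [-0.1, 0.4, -0.5]
gripper_width: 0.088
shift cm [-26.63 -27.74   1.43]
turn [-0.001  0.001 -0.062] pos [0.4811 0.1815 0.1636] rpy [-3.140e+00  1.000e-03  2.948e+00] w 0.088 t 39.0
```

```bash
python3 -m crank '{"jaw":[0,0,0,0,0,0,0,0,0,0],"xyz":[[-2,-2,0],[-3,-3.2,0],[-3.3,-3.6,0],[-3.3,-3.6,0],[-3.3,-3.6,0],[-3.3,-3.6,0],[-2.8,-3,0],[-1.6,-1.8,0],[-0.7,-0.8,0],[0,0,0]],"rotation":[[0,0,-0.03],[0,0,-0.03],[0,0,0],[0,0,0],[0,0,0],[0,0,0],[0,0,0],[0,0,0],[0,0,0],[0,0,0]]}'
python3 - <<'E'
from h import *
c=calibration("wrist"); p,d=get_image("wrist"); cv2.imwrite("pics/w8.png",p[:,:,::-1])
k=biggest(hue(p,100,125,120,40),(200,80,460,310)); r=rect(k,.06,c); print("cap",r,k.mean((0,1)))
goto(.689,-.142,.032,3.01)
E
```

```text
time_s: 40.0
eef_pos: [0.6803, -0.1091, 0.1579]
orientation: [-3.141, -0.007, 3.019]
contact_force: [-0.3, 0.9, -0.6]
gripper_width: 0.0878
cap ((685.9146118164062, -143.3501739501953), (26.753625869750977, 24.52098846435547), 0.34501877427101135) [276.77981651 220.35779817]
shift cm [-1.43 -3.24 12.56]
turn [ 0.    -0.008  0.009] pos [ 0.6797 -0.1082  0.1577] rpy [ 3.141 -0.008  3.019] w 0.0878 t 40.05
```

View pics/w8.png

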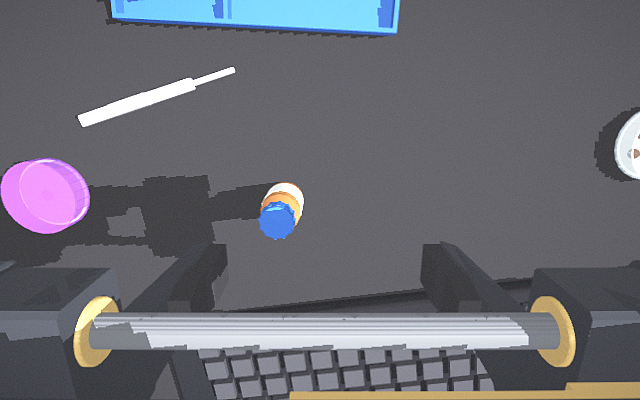

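Blue cap at (277,220), at about (0.687,-0.143). The pen and purple lid are clear.

```bash
python3 -m crank '{"jaw":[0,0,0,0,0,0,0],"xyz":[[-0.4,-1.4,0],[-0.3,-1,0],[-0.2,-0.5,0.5],[0,-0.2,1],[0,0,1],[0,0,0.5],[0,0,0]],"rotation":[[0,-0.004,0.004],[0,-0.004,0.004],[0,0,0],[0,0,0],[0,0,0],[0,0,0],[0,0,0]]}'
python3 -c "
from h import *
goto(.687,-.143,.031,3.01)"
```

```text
time_s: 40.75
eef_pos: [0.6828, -0.1373, 0.1245]
orientation: [3.14, -0.002, 3.015]
contact_force: [-0.4, 0.5, 0.0]
gripper_width: 0.0884
shift cm [-0.51 -0.53  9.35]
turn [ 0.001 -0.002  0.005] pos [ 0.6828 -0.1373  0.1245] rpy [ 3.140e+00 -2.000e-03  3.015e+00] w 0.0884 t 40.75
```

```bash
python3 -m crank '{"jaw":[0,0,0,0,0,0,0,0,0],"xyz":[[-0.4,-0.4,0],[-0.1,-0.1,1],[0,0,2],[0,0,2],[0,0,1.6],[0,0,1],[0,0,0.6],[0,0,0.3],[0,0,0]],"rotation":[[0,0,0],[0,0,0],[0,0,0],[0,0,0],[0,0,0],[0,0,0],[0,0,0],[0,0,0],[0,0,0]]}'
python3 -c "
from h import *
goto(.687,-.143,.031,3.01)"
```

```text
time_s: 41.65
eef_pos: [0.6893, -0.1434, 0.0354]
orientation: [3.141, 0.001, 3.016]
contact_force: [-0.4, -1.0, 0.1]
gripper_width: 0.0879
shift cm [0.23 0.01 0.44]
turn [0.001 0.001 0.006] pos [ 0.6893 -0.1434  0.0354] rpy [3.141e+00 1.000e-03 3.016e+00] w 0.0879 t 41.65
```

```bash
python3 -m crank '{"jaw":[0,0,0],"xyz":[[0.2,0,0.3],[0,0,0.1],[0,0,0]],"rotation":[[0,0,0],[0,0,0],[0,0,0]]}'
python3 -m crank '{"jaw":[1,1,1,1,1,1,1,1,1,1],"xyz":[[0,0,0],[0,0,0],[0,0,0],[0,0,0],[0,0,0],[0,0,0],[0,0,0],[0,0,0],[0,0,0],[0,0,0]],"rotation":[[0,0,0],[0,0,0],[0,0,0],[0,0,0],[0,0,0],[0,0,0],[0,0,0],[0,0,0],[0,0,0],[0,0,0]]}'
python3 -m crank '{"jaw":[1,1,1,1,1,1,1],"xyz":[[0,0,-0.5],[0,0,-1.5],[0,0,-2.5],[0,0,-2.5],[0,0,-1.5],[0,0,-0.5],[0,0,0]],"rotation":[[0,0,0],[0,0,0],[0,0,0],[0,0,0],[0,0,0],[0,0,0],[0,0,0]]}'
python3 -c "
from h import *
goto(.438,.0875,.12,3.01)"
```

```text
time_s: 41.95
eef_pos: [0.6884, -0.1435, 0.0331]
orientation: [-3.142, 0.004, 3.016]
contact_force: [-0.3, 0.1, -0.1]
gripper_width: 0.0878
time_s: 42.95
eef_pos: [0.6892, -0.1438, 0.0345]
orientation: [-3.141, 0.006, 3.016]
contact_force: [-0.5, -0.4, -0.2]
gripper_width: 0.0294
time_s: 43.65
eef_pos: [0.6887, -0.1437, 0.1317]
orientation: [-3.141, 0.007, 3.016]
contact_force: [-0.3, 0.0, -0.5]
gripper_width: 0.0291
shift cm [27.76 19.81  0.95]
turn [-0.001  0.007  0.006] pos [ 0.6887 -0.1437  0.1317] rpy [-3.141  0.007  3.016] w 0.0291 t 43.65
```

```bash
python3 -m crank '{"jaw":[1,1,1,1,1,1,1,1,1,1],"xyz":[[1.2,0.9,0],[2.4,1.7,0],[3.2,2.2,0],[3.6,2.5,0],[3.6,2.5,0],[3.6,2.5,0],[3.4,2.4,0],[2.8,2,0],[1.8,1.3,0],[0.9,0.7,0]],"rotation":[[0,0,0],[0,0,0],[0,0,0],[0,0,0],[0,0,0],[0,0,0],[0,0,0],[0,0,0],[0,0,0],[0,0,0]]}'
python3 -m crank '{"jaw":[1,1],"xyz":[[0.4,0.3,0],[0,0,0]],"rotation":[[0,0,0],[0,0,0]]}'
python3 -c "
from h import *
goto(.438,.0875,.0375,3.01)"
```

```text
time_s: 44.65
eef_pos: [0.4342, 0.0816, 0.1199]
orientation: [-3.141, -0.006, 3.012]
contact_force: [-0.4, -0.5, -0.6]
gripper_width: 0.0289
time_s: 44.85
eef_pos: [0.4296, 0.0858, 0.1192]
orientation: [-3.141, -0.007, 3.014]
contact_force: [0.3, -0.7, -1.1]
gripper_width: 0.0291
shift cm [-0.87  0.28  8.17]
turn [-0.    -0.007  0.004] pos [0.4296 0.0858 0.1192] rpy [-3.141 -0.007  3.014] w 0.0291 t 44.85
```

```bash
python3 -m crank '{"jaw":[1,1,1,1,1,1,1,1,1],"xyz":[[-0.6,0.2,0],[-0.2,0,0.8],[0,0,1.5],[0,0,1.8],[0,0,1.4],[0,0,0.8],[0,0,0.4],[0,0,0.2],[0,0,0]],"rotation":[[0,-0.004,0.004],[0,-0.003,0],[0,0,0],[0,0,0],[0,0,0],[0,0,0],[0,0,0],[0,0,0],[0,0,0]]}'
python3 -c "
from h import *
goto(.438,.0875,.0375,3.01)"
```

```text
time_s: 45.75
eef_pos: [0.4463, 0.0821, 0.0461]
orientation: [-3.141, 0.006, 3.003]
contact_force: [-0.1, -0.3, -0.1]
gripper_width: 0.029
shift cm [0.9  0.42 0.86]
turn [-0.001  0.006 -0.007] pos [0.4463 0.0821 0.0461] rpy [-3.141  0.006  3.003] w 0.029 t 45.75
```

```bash
python3 -m crank '{"jaw":[1,1,1,1,1,1],"xyz":[[0.6,0.3,0],[0.2,0.1,0.2],[0,0,0.3],[0,0,0.2],[0,0,0.1],[0,0,0]],"rotation":[[0,0.003,-0.003],[0,0.002,0],[0,0,0],[0,0,0],[0,0,0],[0,0,0]]}'
python3 -c "
from h import *
goto(.438,.0875,.0375,3.01)"
```

```text
time_s: 46.35
eef_pos: [0.4396, 0.0878, 0.0392]
orientation: [-3.141, 0.005, 3.007]
contact_force: [-0.2, -0.6, -0.2]
gripper_width: 0.0293
shift cm [ 0.16 -0.05  0.17]
turn [-0.001  0.005 -0.003] pos [0.4396 0.0878 0.0392] rpy [-3.141  0.005  3.007] w 0.0293 t 46.35
```

```bash
python3 -m crank '{"jaw":[1,1,1,1],"xyz":[[0,0,0.1],[0,0,0.1],[0,0,0.03],[0,0,0]],"rotation":[[0,0.005,0],[0,0,0],[0,0,0],[0,0,0]]}'
python3 -c "
from h import *
goto(.438,.0875,.0375,3.01)"
```

```text
time_s: 46.75
eef_pos: [0.4401, 0.0877, 0.0375]
orientation: [-3.141, -0.001, 3.007]
contact_force: [0.4, 0.3, -1.6]
gripper_width: 0.0291
shift cm [ 0.2  -0.05  0.  ]
turn [-0.001 -0.001 -0.003] pos [0.4401 0.0877 0.0375] rpy [-3.141e+00 -1.000e-03  3.007e+00] w 0.0291 t 46.75
```

Release, retreat upward, then swing the arm clear so the top camera sees everything.

```bash
python3 -m crank '{"jaw":[0.62,0.58,0.5,0.4,0.4,0.4,0.4,0.4,0.4],"xyz":[[0,0,0],[0,0,0],[0,0,0],[0,0,0],[0,0,0],[0,0,-1],[0,0,-3],[0,0,-4],[0,0,-4]],"rotation":[[0,0,0],[0,0,0],[0,0,0],[0,0,0],[0,0,0],[0,0,0],[0,0,0],[0,0,0],[0,0,0]]}'
python3 -m crank '{"jaw":[0,0,0,0,0,0,0,0,0,0],"xyz":[[0,2,-2],[1,4,-2],[2,4.4,-1],[2,4.4,0],[2,4.4,0],[2,4.4,0],[2,4.4,0],[2,4,0],[1,2,0],[0,0,0]],"rotation":[[0,0,0],[0,0,0],[0,0,0],[0,0,0],[0,0,0],[0,0,0],[0,0,0],[0,0,0],[0,0,0],[0,0,0]]}'
python3 - <<'E'
from h import *
p,d=get_image("top"); cv2.imwrite("pics/top4.png",p[:,:,::-1]); c=calibration("top")
for n,lo,hi,w in (("red",172,6,(370,205,385,225)),("green",45,85,(148,240,175,262)),("bluecap",100,125,(255,235,300,275))):
    try: k=biggest(hue(p,lo,hi),w); print(n,rect(k,.06,c)[0])
    except Exception as e: print(n,e)
k=biggest(p.max(2)>75,(216,140,252,175)); print("seeds",rect(k,.016,c)[0])
a=np.vstack([cv2.resize(p[140:275,140:460],(800,338),interpolation=cv2.INTER_CUBIC)]); 
cv2.imwrite("pics/fin.png",a[:,:,::-1])
E
```

```text
time_s: 47.65
eef_pos: [0.4358, 0.0878, 0.1572]
orientation: [-3.14, -0.014, 3.006]
contact_force: [0.9, -0.4, -0.4]
gripper_width: 0.0525
time_s: 48.65
eef_pos: [0.3452, 0.4576, 0.2277]
orientation: [3.133, 0.01, 3.002]
contact_force: [0.5, 0.2, -0.2]
gripper_width: 0.0881
red (512.4638061523438, -196.58364868164062)
green (432.8393859863281, 341.099609375)
bluecap (439.0213623046875, 87.47190856933594)
seeds (678.4071044921875, 159.90835571289062)
```

View pics/fin.png

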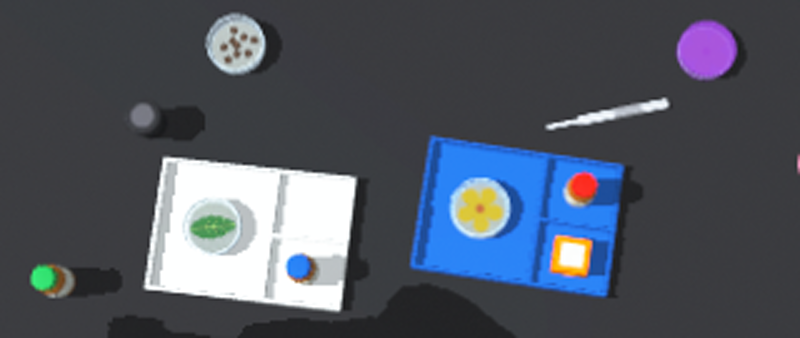

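Both kits are complete: leaf dish (213,226) and blue cap (299,268) in white, and flower (480,208), red cap (582,187) and box (570,256) in blue. Seeds and green bottle haven't moved. A short settle, then I hand in.

```bash
python3 -m crank '{"jaw":[0,0,0],"xyz":[[0,0,0],[0,0,0],[0,0,0]],"rotation":[[0,0,0],[0,0,0],[0,0,0]]}'; python3 -c "
from plant import *
print(sign_off())"
```

```text
time_s: 49.0
eef_pos: [0.3468, 0.4535, 0.2282]
orientation: [3.135, 0.01, 2.999]
contact_force: [-0.1, -0.8, -0.2]
gripper_width: 0.0882
the job is handed in; nothing more can be done
None
```

Both specimen kits are made up and the job was handed in at 49 s, with the arm clear of everything.

- **Blue tray:** the flower dish is in the large compartment, with the red-capped bottle and the orange box in separate small ones.
- **White tray:** the leaf dish is in the large compartment and the blue-capped bottle in a small one.
- **Order:** I placed flower dish, red bottle, box, leaf dish, then blue bottle, as listed.

**Last checks:** the final top view shows each item upright in its own compartment. The seed dish, at (0.678, 0.160), and the green-capped bottle, at (0.433, 0.341), are where they started to within about 1 mm. The force readings I took stayed under about 2 N.

**What went wrong or wasn't confirmed:**
- **Bad fit:** one circle fit of the leaf dish came out with a 78 mm radius. I discarded it and used the two earlier measurements plus a close-up look before gripping.
- **Touchdown:** the force readings were too noisy to show each item landing. I judged that by height instead, releasing each within about 0.5 mm of the expected tray floor.
- **Tilt:** the tool leaned up to about 0.03 rad during carries, and I straightened it before each placing.

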